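# Pick the gearbox kit into its tray

## Task

Make up the gearbox repair kit: put the toothed gear, the round sleeve, the stub shaft and the pillow block into the blue kit tray, each fully down in the insert made for it (gear flat inside the round rim, sleeve standing over the pin, shaft lying along both forks, block upright inside the rectangular fence). Leave the smooth toothless pulley and the hexagon nut where they are on the bench; they belong to another job.

Things in the scene. Friction and masses are not known exactly. Their poses are not given: they have to be found in the camera images.
- gear_mid (a point): The toothed gear: a disc 62 mm over its 20 spur teeth and 14 mm thick, lying flat, with a plain round hub 28 mm in diameter rising from its middle to 56 mm. Take it by the hub. The point lies on the hub's axis half-way up the hub, 36 mm above the underside; z up. Loose steel, 0.2 to 0.55 kg.
- sleeve_mid (a point): The round sleeve: a plain steel ring standing on end, 50 mm outside diameter, bore 28 mm right through, 40 mm high. The point is its centre, 20 mm above the underside; z along its axis, up. Loose steel, 0.2 to 0.55 kg.
- shaft_mid (a point): The stub shaft, lying: a bar 20 mm in diameter and 104 mm long with a square collar 30 x 30 mm, 40 mm long, at its middle, on which it rests. The point is its centre, 15 mm above the table; x along the shaft, z up. Take it by the collar. Loose steel, 0.2 to 0.55 kg.
- block_mid (a point): The pillow block: cast-iron bearing housing, foot 72 x 36 mm and 10 mm thick, and a round-topped body 40 mm long, 36 mm wide and 44 mm high over the middle of the foot. The point is its centre, 22 mm above the underside; x along the foot's 72 mm, y across the 36 mm (grip across y), z up. Loose, 0.2 to 0.55 kg.
- pulley_mid (a point): Does not belong: the smooth pulley, as big as the gear (62 mm disc, 14 mm thick, the same 28 mm hub to 56 mm) but with a smooth grooved rim and no teeth. Point 36 mm above the underside, on the axis; z up. Stays where it lies.
- nut_mid (a point): Does not belong: the hexagon nut, as big as the sleeve (50 mm across flats, 40 mm high, open bore 28 mm across) but six-sided. Point at its centre, 20 mm above the underside; z up. Stays where it stands.
- gear_seat_floor (a point): Insert in the blue tray (4 in a row, 98 mm apart, walls 16 mm high): plywood 114 x 96 mm, fixed. Point: centre of its top face, 10 mm above table; x along the 114 mm (across the tray), z up. This is the gear's: it carries a low round rim, 80 mm inside and 88 mm outside diameter, 4 mm high; the gear lies flat inside it.
- sleeve_seat_floor (a point): Insert in the blue tray (4 in a row, 98 mm apart, walls 16 mm high): plywood 114 x 96 mm, fixed. Point: centre of its top face, 10 mm above table; x along the 114 mm (across the tray), z up. This is the sleeve's: it carries one upright steel pin at its centre, 10 mm in diameter and 25 mm high; the sleeve stands on the plate with the pin in its bore.
- shaft_seat_floor (a point): Insert in the blue tray (4 in a row, 98 mm apart, walls 16 mm high): plywood 114 x 96 mm, fixed. Point: centre of its top face, 10 mm above table; x along the 114 mm (across the tray), z up. This is the shaft's: it carries two forks, each two prongs 22 mm high, 38 mm apart, centred at x = -36 and +36 mm (12 mm thick). The shaft lies along x through both, collar on the plate between.
- block_seat_floor (a point): Insert in the blue tray (4 in a row, 98 mm apart, walls 16 mm high): plywood 114 x 96 mm, fixed. Point: centre of its top face, 10 mm above table; x along the 114 mm (across the tray), z up. This is the pillow block's: it carries a low rectangular fence, 6 mm high, 88 mm by 54 mm inside, long side along x and open at the middle of its long sides; the block's foot stands flat inside it.
Not all that is in view belongs to the job. What is shaped like the part that bears gear_mid but brown is not meant.

How it is judged:
By the outcome, as a careful person would: the job done as asked, in the order asked, and still so for the second after the job is handed in, with the robot touching nothing.
It also fails if it takes over 106 s, if anything falls off the work surface, if the arm or the gripper's body presses on something with over 40 N, if the wrist force passes 120 N, or if a joint passes its speed limit or range.

## Robot

A 6-joint arm with a two-finger parallel gripper is mounted at the origin on the work surface. World frame = base frame: x ahead of the robot, y to its left, z up, the work surface at z = 0. Lengths are in m, angles in rad, forces in N, time in s.
With the tool pointing down it reaches from about 0.375 to 0.975 m from the base axis. Payload 3.8 kg.
Tool frame: the origin (TCP) lies midway between the tips of the shut fingers; the grasp point (between the pads) lies 19 mm behind it; z points along the fingers, y is the line along which they close (so a half turn about z gives the same grasp; the last joint's range is limited). The gripper opens to 85 mm and grips with 20 to 120 N. Pads are 22 mm wide; open, the fingers measure 114 mm over their backs; the gripper's body (76 mm by 85 mm) begins 54 mm behind the grasp point. The pads swing forward as they close: fully open they stand 13 mm farther back than shut.
Start: joints at [-1.238, 0.264, 1.604, -0, 1.274, -0.037], TCP at [0.244, -0.629, 0.231] pointing down, gripper open.
Joint ranges: [-2.63, 2.63], [-0.94, 2.18], [0.31, 2.57], [-1.31, 4.45], [0, 2.66], [-2.55, 2.55]. Speed limits (rad/s): [2.57, 2.57, 3.14, 3.14, 3.14, 3.14].

## Interface

Orientations are given as a rotation vector (axis times angle).
In Python, from workcell import bot gives the robot as it stands.
- The arm moves only by the tool servo_tool, never from a script. Its argument "series" is a list of rows, each a list of 7 numbers: the shift along the world's x, y, z in units of 0.15 m (1.0 is 0.15 m), then the turn, a rotation vector about the world's x, y, z in units of 180 degrees (1.0 is 180 degrees), then the closure, from 0 (fully open) to 1 (shut). A call has 1 to 20 rows; each row is the pose to reach, as a shift and turn from the pose commanded when the call began, turning the shorter way round; what a row does not reach only later rows make up. A row lasts 1/10 s, in which the tool goes at most 50 mm and 8.59 degrees, less where a joint would pass 70% of its speed; a pose out of reach is approached as far as the arm can. A call with a number of a shift or a turn outside -1 to 1 is refused whole. A call with a gripper value outside its range is refused whole. The fingers move at their own pace and stop on an object; "newtons" is the grip in N (left out, the last holds). Time passes only in rows, so rows that repeat a pose let the fingers close. It gives the time, the measured TCP pose, the force, the opening and the grip force at its end, in the units of the state.
- bot.read_state(): the state, without advancing time (a new reading comes with each control period).
- bot.read_camera(name): name is "scene" or "top" or "wrist"; returns the picture (384x512x3 uint8, red, green, blue); there is no depth.
- bot.camera_info(name): a dict with "vertical_fov" (degrees; the focal length in pixels is half the picture's height over the tangent of half this angle, whatever the lens; pixels are square), "cx", "cy" (the principal point, pixels), "R" (3x3) and "t" (3): a world point X has camera coordinates R X + t. Camera axes: x right, y down, z forward; pixel columns grow to the right and rows downward; lengths in m; the calibration is good to about 2 mm. A picture is of the moment at which its call begins: read the wrist's pose just before it. camera_info takes no time and is no camera call; for the wrist camera it gives the pose at the moment of the call.
- bot.finish_job(): hands the job in; it is judged then, once.
Trained networks look in the newest picture that a camera, given by its name, has taken for a name from the list of things; names that differ only in an ending like _2 or _b are one class to them, and where a whole thing is asked for, a point or a joint stands for the part that bears it (a point fixed in the world has none). Each returns a list of dicts, best first, with "score" (0 to 1); they miss things now and then, are a little off and sometimes report something else, mostly with a low value. They report only what shows in the picture. A call takes as long as a camera call. They do not tell look-alikes from the thing itself.
- bot.recognise(target, camera): "box" ([left, top, right, bottom] as shares, 0 to 1, of the picture: columns of its width, rows of its height, round what is visible of it).
- bot.trace(target, camera): "mask" (384x512 bool, what is visible of it) and "box" ([left, top, right, bottom] as shares, 0 to 1, of the picture: columns of its width, rows of its height, round what is visible of it).
- bot.mark_of(target, camera): "at" ([row, column] as shares, 0 to 1, of the picture: columns of its width, rows of its height: a listed point, or the origin of a listed thing).
The state is a dict: "time": time; "q": joint angles; "joint_vel": joint speeds; "joint_torque": joint torques, N m; "tool_pos": TCP position; "tcp_rot": TCP orientation; "wrist_force": force on the tool from outside, world axes, zero at the start; "torque": the same for the moment, N m; "width": opening from 0.0 (shut) to 1.0 (fully open); "grip_force": force on a finger pad.
Only numpy, scipy, OpenCV 4.12 (cv2) and the standard library are available. Lean on these libraries where they do the work, as an engineer would, in place of code of your own. Each camera call takes 0.05 s, during which the arm holds its last target. There are 200 camera calls.

## Working session

There is one attempt and no reset: what is moved stays moved. The work goes in short steps, Python scripts to look and compute and a tool call to move; the robot and the scene stay as the last step left them, time stands still between calls to the robot, and variables do not carry over. Pictures are saved under pics/ and viewed, at most 15 in all, crops included, and the job is handed in when it is done.

Besides the shell and the picture viewer there is one more tool, called after "Emit:" in YAML: its name, and indented under it one key for each argument. servo_tool: Moves the arm, as the interface text tells. Shifts and turns lie within -1 to 1; 1 stands for 0.15 m of shift or 180 degrees of turn. Its arguments: {"type":"object","properties":{"series":{"type":"array","items":{"type":"array","items":{"type":"number"}}},"newtons":{"type":"number"}},"required":["series"]}

```bash
mkdir -p pics; ls; python3 - <<'E'
from workcell import bot
import cv2
s=bot.read_state();print({k:s[k] for k in('time','tool_pos','tcp_rot','width')})
for c in('top','scene'):
    im=bot.read_camera(c);cv2.imwrite(f'pics/{c}0.png',im[:,:,::-1]);i=bot.camera_info(c);print(c,i)
    for t in 'gear_mid sleeve_mid shaft_mid block_mid pulley_mid nut_mid gear_seat_floor sleeve_seat_floor shaft_seat_floor block_seat_floor'.split():
        print(t,[(round(float(d['score']),2),round(float(d['at'][1])*512),round(float(d['at'][0])*384)) for d in bot.mark_of(t,c)][:4])
E
```

```text
pics
{'time': 0.0, 'tool_pos': array([ 0.2437346 , -0.62866376,  0.22994429]), 'tcp_rot': array([-3.08583597e+00, -5.77201794e-01,  4.98747069e-04]), 'width': 0.9970206974748164}
top {'vertical_fov': 46.99061836285817, 'cx': 255.94217173513576, 'cy': 195.89990112167595, 'R': array([[ 0.02512987, -0.99957702,  0.01463815],
       [-0.99617762, -0.02626441, -0.08330863],
       [ 0.08365786, -0.01248866, -0.99641628]]), 't': array([-0.02714632,  0.49532239,  1.0614302 ])}
gear_mid [(0.87, 258, 258), (0.64, 222, 213)]
sleeve_mid [(0.74, 102, 228), (0.35, 197, 138)]
shaft_mid [(0.93, 397, 244)]
block_mid [(0.65, 101, 226), (0.63, 274, 219), (0.47, 395, 240)]
pulley_mid [(0.91, 160, 227)]
nut_mid [(0.58, 337, 227)]
gear_seat_floor [(0.8, 312, 141), (0.44, 196, 137)]
sleeve_seat_floor [(0.98, 196, 136)]
shaft_seat_floor [(0.82, 276, 142)]
block_seat_floor [(0.96, 234, 138)]
scene {'vertical_fov': 45.90312622022503, 'cx': 255.7489967290234, 'cy': 192.68049357143138, 'R': array([[ 0.05653914,  0.9982306 , -0.01841205],
       [ 0.66596965, -0.05144668, -0.7442027 ],
       [-0.74383315,  0.02981471, -0.66770003]]), 't': array([-0.0383314 , -0.30710487,  1.52183785])}
gear_mid [(0.9, 366, 198), (0.86, 277, 178)]
sleeve_mid [(0.74, 384, 167)]
shaft_mid [(0.74, 114, 181)]
block_mid [(0.85, 221, 181), (0.23, 277, 178)]
pulley_mid [(0.8, 329, 170)]
nut_mid [(0.89, 167, 182)]
gear_seat_floor [(0.61, 188, 244)]
sleeve_seat_floor [(0.9, 316, 240)]
shaft_seat_floor [(0.88, 229, 241), (0.38, 278, 179)]
block_seat_floor [(0.61, 272, 243)]
```

View pics/top0.png

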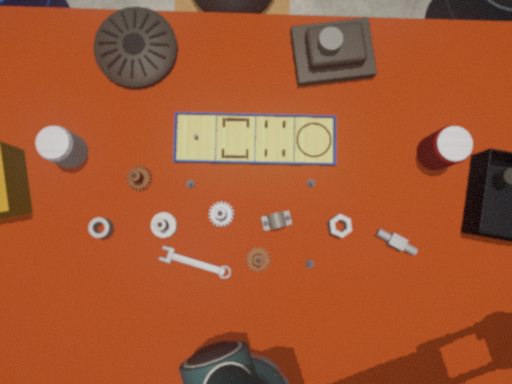

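View pics/scene0.png

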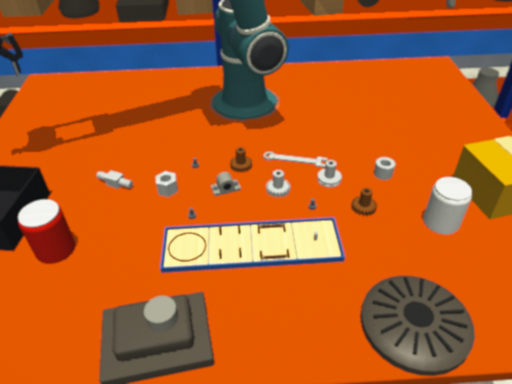

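```bash
cat > h.py <<'E'
from workcell import bot
import numpy as np, cv2
def ray(c,px,z,ci=None):
    i=ci or bot.camera_info(c);f=192/np.tan(np.radians(i['vertical_fov']/2))
    d=i['R'].T@np.array([(px[0]-i['cx'])/f,(px[1]-i['cy'])/f,1]);o=-i['R'].T@i['t']
    return (o+d*(z-o[2])/d[2])[:2]
E
python3 - <<'E'
from h import *
Z=dict(gear_mid=.036,sleeve_mid=.02,shaft_mid=.015,block_mid=.022,pulley_mid=.036,nut_mid=.02,gear_seat_floor=.01,sleeve_seat_floor=.01,shaft_seat_floor=.01,block_seat_floor=.01)
for c in('top','scene'):
    im=bot.read_camera(c)
    for t,z in Z.items():
        for d in bot.mark_of(t,c)[:3]:
            p=d['at'];px=(p[1]*512,p[0]*384);print(c,t,round(d['score'],2),np.round(px),np.round(ray(c,px,z),4))
im=bot.read_camera('top')
for t in('shaft_mid','block_mid','gear_mid','sleeve_mid'):
    for d in bot.trace(t,'top')[:2]:
        m=d['mask'].astype(np.uint8);(cx,cy),wh,a=cv2.minAreaRect(cv2.findNonZero(m))
        b=cv2.boxPoints(((cx,cy),wh,a));P=np.array([ray('top',q,.01) for q in b])
        e=[P[1]-P[0],P[2]-P[1]];L=max(e,key=np.linalg.norm)
        print(t,round(d['score'],2),round(cx),round(cy),np.round(wh),'ctr',ray('top',(cx,cy),Z[t]).round(4),'long yaw',np.degrees(np.arctan2(L[1],L[0])).round(1),[np.linalg.norm(x).round(3) for x in e])
# tray: blue border
hsv=cv2.cvtColor(im,cv2.COLOR_RGB2HSV);m=cv2.inRange(hsv,(18,40,90),(35,255,255));m[:, :165]=0;m[:105]=0;m[172:]=0;m[:,345:]=0
r=cv2.minAreaRect(cv2.findNonZero(m));P=np.array([ray('top',q,.012) for q in cv2.boxPoints(r)]);print('tray',P.round(4),P.mean(0))
cr=im[165:275,80:425,::-1];cv2.imwrite('pics/crop1.png',cv2.resize(cr,(790,252),interpolation=cv2.INTER_CUBIC))
E
```

```text
top gear_mid 0.77 [257. 258.] [ 0.3462 -0.0216]
top gear_mid 0.76 [219. 212.] [0.4541 0.0728]
top gear_mid 0.71 [274. 142.] [ 0.6278 -0.055 ]
top sleeve_mid 0.73 [102. 228.] [0.4073 0.3576]
top shaft_mid 0.93 [394. 242.] [ 0.3909 -0.3569]
top block_mid 0.84 [273. 220.] [ 0.4379 -0.0572]
top pulley_mid 0.69 [159. 225.] [0.4174 0.215 ]
top pulley_mid 0.55 [197. 137.] [0.6356 0.1336]
top gear_seat_floor 0.59 [313. 141.] [ 0.6396 -0.155 ]
top sleeve_seat_floor 0.85 [197. 136.] [0.642  0.1377]
top shaft_seat_floor 0.79 [275. 139.] [ 0.6401 -0.0586]
top shaft_seat_floor 0.51 [313. 139.] [ 0.6434 -0.1529]
top block_seat_floor 0.75 [236. 138.] [0.6397 0.0388]
scene gear_mid 0.81 [365. 198.] [0.5435 0.2745]
scene gear_mid 0.75 [242. 156.] [ 0.3501 -0.0188]
scene gear_mid 0.7 [276. 175.] [0.4398 0.0679]
scene shaft_mid 0.89 [113. 181.] [ 0.4035 -0.3629]
scene shaft_mid 0.72 [228. 241.] [ 0.6394 -0.06  ]
scene pulley_mid 0.83 [329. 170.] [0.4275 0.2068]
scene pulley_mid 0.19 [315. 241.] [0.6707 0.1316]
scene nut_mid 0.83 [164. 182.] [ 0.4225 -0.2248]
scene gear_seat_floor 0.65 [187. 249.] [ 0.6
[... 351 characters left out ...]
 long yaw -115.2 [np.float64(0.036), np.float64(0.11)]
block_mid 0.97 276 220 [14. 28.] ctr [ 0.4391 -0.0639] long yaw -74.5 [np.float64(0.07), np.float64(0.035)]
block_mid 0.19 220 213 [21. 23.] ctr [0.4516 0.0722] long yaw -43.2 [np.float64(0.056), np.float64(0.053)]
gear_mid 0.85 220 214 [20. 23.] ctr [0.4486 0.0723] long yaw -88.5 [np.float64(0.057), np.float64(0.049)]
gear_mid 0.63 258 259 [23. 22.] ctr [ 0.3445 -0.0222] long yaw -115.0 [np.float64(0.053), np.float64(0.057)]
sleeve_mid 0.77 100 228 [25. 21.] ctr [0.4091 0.3606] long yaw -88.5 [np.float64(0.051), np.float64(0.061)]
tray [[ 0.5844  0.1868]
 [ 0.6974  0.1889]
 [ 0.6999 -0.2031]
 [ 0.5864 -0.2018]] [ 0.6420335  -0.00730596]
```

View pics/crop1.png

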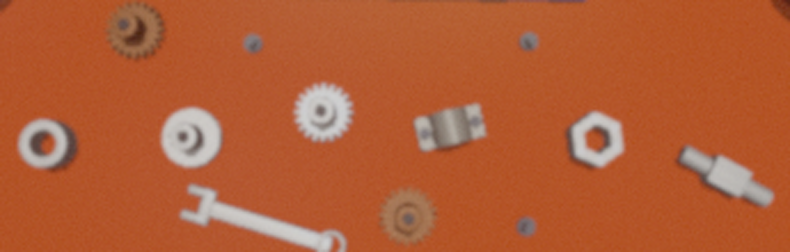

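The gear is the white toothed disc at top (220,213). The brown toothed ones at (139,178) and (258,260) are excluded by colour, and the smooth one at (160,226) is the pulley. The sleeve is the round ring at (100,228), the nut is the hexagon at (340,226), the block is at (276,220) and the shaft at (397,242). I'm moving above the gear now.

Emit:
servo_tool:
  series:
    - [0.27,0.93,0,0,0,0.076,0]
    - [0.27,0.93,0,0,0,0.076,0]
    - [0.27,0.93,0,0,0,0.076,0]
    - [0.27,0.93,0,0,0,0.076,0]
  newtons: 60

```text
time: 2.85
tool_pos: [0.2853, -0.4848, 0.2307]
tcp_rot: [-2.992, -0.945, -0.001]
wrist_force: [0.4, -2.2, 0.2]
width: 0.998
grip_force: 0.0
```

Emit:
servo_tool:
  series:
    - [0.27,0.93,0,0,0,0.076,0]
    - [0.27,0.93,0,0,0,0.076,0]
    - [0.27,0.93,0,0,0,0.076,0]
    - [0.27,0.93,0,0,0,0.076,0]

```text
time: 3.25
tool_pos: [0.3258, -0.3466, 0.2313]
tcp_rot: [-2.86, -1.296, -0.002]
wrist_force: [0.4, -0.5, 0.0]
width: 1.003
grip_force: 0.0
```

Emit:
servo_tool:
  series:
    - [0.27,0.93,0,0,0,0.076,0]
    - [0.27,0.93,0,0,0,0.076,0]
    - [0.27,0.93,0,0,0,0.076,0]
    - [0.27,0.93,0,0,0,0.076,0]

```text
time: 3.65
tool_pos: [0.3668, -0.2078, 0.2317]
tcp_rot: [-2.685, -1.63, -0.003]
wrist_force: [-0.2, -1.5, -0.0]
width: 0.998
grip_force: 0.0
```

Emit:
servo_tool:
  series:
    - [0.27,0.93,0,0,0,0.076,0]
    - [0.27,0.93,0,0,0,0.076,0]
    - [0.27,0.93,0,0,0,0.076,0]
    - [0.27,0.93,0,0,0,0.076,0]

```text
time: 4.05
tool_pos: [0.4077, -0.0683, 0.2319]
tcp_rot: [2.471, 1.939, 0.003]
wrist_force: [-0.5, -1.1, -0.7]
width: 0.995
grip_force: 0.0
```

Emit:
servo_tool:
  series:
    - [0.27,0.93,0,0,0,0.076,0]
    - [0.27,0.93,0,0,0,0.076,0]
    - [0.27,0.93,0,0,0,0.076,0]
    - [0.27,0.93,0,0,0,0.076,0]
    - [0.27,0.93,0,0,0,0.076,0]

```text
time: 4.55
tool_pos: [0.4473, 0.0674, 0.2313]
tcp_rot: [2.227, 2.214, -0.002]
wrist_force: [0.1, -0.1, -0.7]
width: 0.996
grip_force: 0.0
```

```bash
cat >> h.py <<'E'
def yawy():
    from scipy.spatial.transform import Rotation as R
    s=bot.read_state();M=R.from_rotvec(s['tcp_rot']).as_matrix();return s['tool_pos'].round(4),np.degrees(np.arctan2(M[1,1],M[0,1])).round(1),M[:,2].round(3),round(s['time'],2)
def look(name,targets):
    print(yawy());ci=bot.camera_info('wrist');im=bot.read_camera('wrist')
    if name: cv2.imwrite(f'pics/{name}.png',im[:,:,::-1])
    for t,z in targets:
        for d in bot.mark_of(t,'wrist')[:2]:
            p=d['at'];px=(p[1]*512,p[0]*384);print('mark',t,round(d['score'],2),np.round(px),ray('wrist',px,z,ci).round(4))
        for d in bot.trace(t,'wrist')[:2]:
            m=d['mask'].astype(np.uint8);r=cv2.minAreaRect(cv2.findNonZero(m));P=np.array([ray('wrist',q,z,ci) for q in cv2.boxPoints(r)])
            e=[P[1]-P[0],P[2]-P[1]];L=max(e,key=np.linalg.norm)
            print('trace',t,round(d['score'],2),np.round(r[0]),P.mean(0).round(4),'yaw',np.degrees(np.arctan2(L[1],L[0])).round(1),[np.linalg.norm(x).round(3) for x in e])
E
python3 -c "
from h import *
print(bot.camera_info('wrist'))
look('w1',[('gear_mid',.036)])
print(ray('top',(220.2,213.5),.056))"
```

```text
{'vertical_fov': 60.553268220180875, 'cx': 253.6069508843099, 'cy': 194.2539413385295, 'R': array([[ 9.99980301e-01, -6.27678688e-03, -1.44805297e-06],
       [-5.95913147e-03, -9.49445744e-01,  3.13874606e-01],
       [-1.97149885e-03, -3.13868414e-01, -9.49464445e-01]]), 't': array([-0.44690115,  0.02563722,  0.40262722])}
(array([0.4473, 0.0674, 0.2313]), np.float64(-0.3), array([-0.   , -0.001, -1.   ]), 4.55)
mark gear_mid 0.85 [161. 244.] [ 0.3414 -0.0236]
mark gear_mid 0.81 [259. 165.] [0.4532 0.0687]
trace gear_mid 0.75 [168. 234.] [ 0.3499 -0.0109] yaw 19.9 [np.float64(0.063), np.float64(0.06)]
trace gear_mid 0.74 [426. 180.] [0.6312 0.0486] yaw -0.4 [np.float64(0.112), np.float64(0.092)]
[0.44901645 0.06933725]
```

View pics/w1.png

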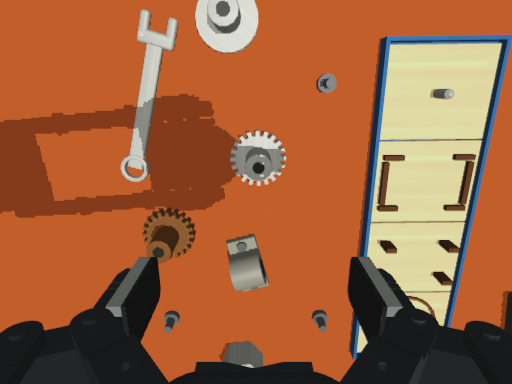

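The wrist picture shows the white gear with its hub top at about (259,167), the sleeve pin at (440,93), the fence at (426,182) and the block at (246,262). I'll work these out and go down.

```bash
python3 -c "
from h import *
for n,p,z in [('hub',(259,167),.056),('disc',(258,158),.014),('pinbase',(435,93),.01),('fence',(426,182),.013),('blk',(246,262),.022),('trayTL',(386,39),.016),('trayBL',(356,352),.016)]: print(n,ray('wrist',p,z).round(4))"
```

```text
hub [0.452  0.0701]
disc [0.4515 0.0703]
pinbase [0.6393 0.1375]
fence [0.6433 0.0403]
blk [ 0.4362 -0.0557]
trayTL [0.5792 0.1894]
trayBL [ 0.5834 -0.1992]
```

Emit:
servo_tool:
  series:
    - [0.027,0.017,-0.3,0,0,0,0]
    - [0.027,0.017,-0.6,0,0,0,0]
    - [0.027,0.017,-0.9,0,0,0,0]
    - [0.027,0.017,-0.9,0,0,0,0]

```text
time: 5.1
tool_pos: [0.4444, 0.0684, 0.0903]
tcp_rot: [-2.226, -2.205, 0.017]
wrist_force: [-0.6, 0.9, -1.1]
width: 0.994
grip_force: 0.0
```

Emit:
servo_tool:
  series:
    - [0,0,-0.15,0,0,0,0]
    - [0,0,-0.3,0,0,0,0]
    - [0,0,-0.45,0,0,0,0.2]
    - [0,0,-0.5,0,0,0,0.4]
    - [0,0,-0.5,0,0,0,1]
    - [0,0,-0.5,0,0,0,1]
    - [0,0,-0.5,0,0,0,1]
    - [0,0,-0.5,0,0,0,1]
    - [0,0,-0.5,0,0,0,1]
    - [0,0,-0.5,0,0,0,1]
    - [0,0,-0.5,0,0,0,1]
    - [0,0,-0.5,0,0,0,1]

```text
time: 6.3
tool_pos: [0.4522, 0.0705, 0.0232]
tcp_rot: [2.227, 2.212, 0.003]
wrist_force: [-0.2, -2.1, 6.9]
width: 0.309
grip_force: 59.8
```

Emit:
servo_tool:
  series:
    - [0,0,0.2,0,0,0,1]
    - [0,0,0.5,0,0,0,1]
    - [0.1,-0.11,0.6,0,0,0,1]
    - [0.3,-0.35,0.6,0,0,0,1]
    - [0.5,-0.6,0.6,0,0,0,1]
    - [0.637,-0.748,0.6,0,0,0,1]
    - [0.637,-0.748,0.6,0,0,0,1]

```text
time: 7.0
tool_pos: [0.5491, -0.0444, 0.1122]
tcp_rot: [2.23, 2.208, 0.003]
wrist_force: [-0.3, 1.3, -3.7]
width: 0.311
grip_force: 60.3
```

Emit:
servo_tool:
  series:
    - [0.2,-0.25,0,0,0,0,1]
    - [0.4,-0.5,0,0,0,0,1]
    - [0.637,-0.748,0,0,0,0,1]
    - [0.637,-0.748,0,0,0,0,1]
    - [0.637,-0.748,0,0,0,0,1]
    - [0.637,-0.748,0,0,0,0,1]

```text
time: 7.6
tool_pos: [0.6401, -0.1524, 0.1104]
tcp_rot: [-2.227, -2.212, 0.002]
wrist_force: [0.3, -0.3, -4.0]
width: 0.311
grip_force: 60.7
```

```bash
python3 -c "
from h import *
look('w2',[('gear_seat_floor',.01),('shaft_seat_floor',.01)])
print(bot.read_state()['width'],bot.read_state()['grip_force'])"
```

```text
(array([ 0.6401, -0.1524,  0.1104]), np.float64(-0.4), array([-0.003,  0.001, -1.   ]), 7.6)
mark gear_seat_floor 0.83 [260. 199.] [ 0.6445 -0.156 ]
trace gear_seat_floor 0.56 [ 10. 369.] [ 0.4078 -0.3251] yaw 37.3 [np.float64(0.038), np.float64(0.02)]
mark shaft_seat_floor 0.85 [258.  63.] [ 0.6434 -0.0569]
trace shaft_seat_floor 0.67 [256.  67.] [ 0.6425 -0.0621] yaw -0.5 [np.float64(0.113), np.float64(0.087)]
0.3092839130200242 60.668123960494995
```

View pics/w2.png

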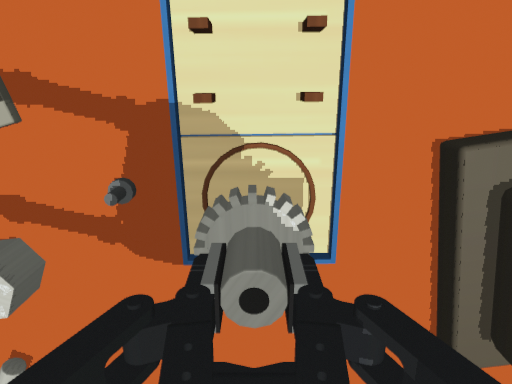

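The gear is held level over the round rim, whose centre is at about (259,199), or (0.644,-0.155). Lowering it.

Emit:
servo_tool:
  series:
    - [0.027,-0.02,-0.2,0,0,0,1]
    - [0.027,-0.02,-0.38,0,0,0,1]
    - [0.027,-0.02,-0.48,0,0,0,1]
    - [0.027,-0.02,-0.515,0,0,0,1]
    - [0.027,-0.02,-0.515,0,0,0,1]
    - [0.027,-0.02,-0.515,0,0,0,0.3]
    - [0.027,-0.02,-0.515,0,0,0,0.3]
    - [0.027,-0.02,-0.515,0,0,0,0.3]
    - [0.027,-0.02,-0.515,0,0,0,0.3]

```text
time: 8.75
tool_pos: [0.6464, -0.1569, 0.0349]
tcp_rot: [2.228, 2.212, 0.001]
wrist_force: [-0.6, -0.4, -0.1]
width: 0.696
grip_force: 0.0
```

Emit:
servo_tool:
  series:
    - [0,0,0.3,0,0,0,0.2]
    - [0,0,0.6,0,0,0,0]
    - [0,0,0.9,0,0,0,0]
    - [0,0,1,0,0,0,0]
    - [0,0,1,0,0,0,0]

```text
time: 9.25
tool_pos: [0.6482, -0.1574, 0.1887]
tcp_rot: [2.224, 2.208, 0.006]
wrist_force: [1.1, 0.2, -0.6]
width: 1.002
grip_force: 0.0
```

```bash
python3 -c "
from h import *
look('w3',[('gear_mid',.046),('gear_seat_floor',.01),('shaft_seat_floor',.01)])"
```

```text
(array([ 0.6482, -0.1574,  0.1887]), np.float64(-0.4), array([ 0.008, -0.002, -1.   ]), 9.25)
mark gear_mid 0.78 [251. 177.] [ 0.6467 -0.1547]
mark gear_mid 0.51 [248.  63.] [ 0.6457 -0.0597]
trace gear_mid 0.68 [250. 170.] [ 0.6459 -0.1495] yaw 81.5 [np.float64(0.056), np.float64(0.055)]
trace gear_seat_floor 0.75 [246. 165.] [ 0.6426 -0.1548] yaw -0.5 [np.float64(0.114), np.float64(0.099)]
mark shaft_seat_floor 0.84 [249.  66.] [ 0.6464 -0.06  ]
trace shaft_seat_floor 0.73 [244.  60.] [ 0.6417 -0.0576] yaw -0.3 [np.float64(0.114), np.float64(0.098)]
trace shaft_seat_floor 0.5 [247. 165.] [ 0.6427 -0.1546] yaw 0.1 [np.float64(0.112), np.float64(0.098)]
```

View pics/w3.png

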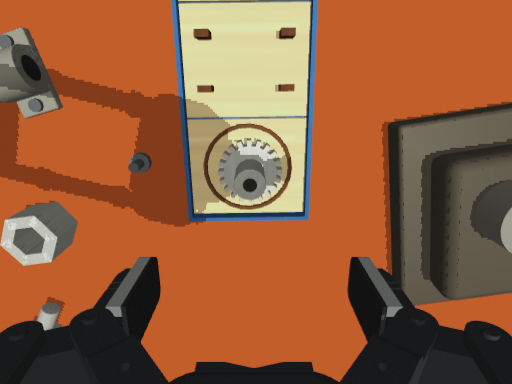

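The gear sits inside the rim, nearly centred: hub at (250,180), rim centre about (248,166). Now the sleeve.

Emit:
servo_tool:
  series:
    - [-0.4,0.85,0,0,0,0,0]
    - [-0.4,0.85,0,0,0,0,0]
    - [-0.4,0.85,0,0,0,0,0]

```text
time: 9.9
tool_pos: [0.5838, -0.0276, 0.1824]
tcp_rot: [-2.228, -2.211, 0.002]
wrist_force: [1.0, 0.7, -0.3]
width: 0.998
grip_force: 0.0
```

Emit:
servo_tool:
  series:
    - [-0.4,0.85,0,0,0,0,0]
    - [-0.4,0.85,0,0,0,0,0]
    - [-0.4,0.85,0,0,0,0,0]

```text
time: 10.2
tool_pos: [0.5236, 0.1002, 0.1828]
tcp_rot: [-2.228, -2.213, 0.002]
wrist_force: [-0.0, -0.0, -0.0]
width: 0.998
grip_force: 0.0
```

Emit:
servo_tool:
  series:
    - [-0.4,0.85,0,0,0,0,0]
    - [-0.4,0.85,0,0,0,0,0]
    - [-0.4,0.85,0,0,0,0,0]

```text
time: 10.5
tool_pos: [0.4637, 0.2275, 0.183]
tcp_rot: [-2.228, -2.213, 0.002]
wrist_force: [0.5, -0.0, -0.7]
width: 1.001
grip_force: 0.0
```

Emit:
servo_tool:
  series:
    - [-0.4,0.85,0,0,0,0,0]
    - [-0.4,0.85,0,0,0,0,0]
    - [-0.4,0.85,0,0,0,0,0]
    - [-0.4,0.85,0,0,0,0,0]
    - [-0.4,0.85,0,0,0,0,0]

```text
time: 11.0
tool_pos: [0.4048, 0.3536, 0.183]
tcp_rot: [2.226, 2.216, -0.003]
wrist_force: [-0.1, -0.0, -0.6]
width: 0.999
grip_force: 0.0
```

```bash
python3 -c "
from h import *
look('w4',[('sleeve_mid',.02),('sleeve_seat_floor',.01)])
print(ray('top',(99.6,227.4),.04))"
```

```text
(array([0.4048, 0.3536, 0.183 ]), np.float64(-0.3), array([-0.001, -0.002, -1.   ]), 11.0)
mark sleeve_mid 0.66 [260. 169.] [0.4106 0.3581]
trace sleeve_mid 0.91 [261. 168.] [0.4117 0.3579] yaw -88.4 [np.float64(0.05), np.float64(0.058)]
trace sleeve_seat_floor 0.96 [471. 321.] [0.6556 0.1736] yaw -0.2 [np.float64(0.087), np.float64(0.023)]
[0.40921938 0.35603513]
```

View pics/w4.png

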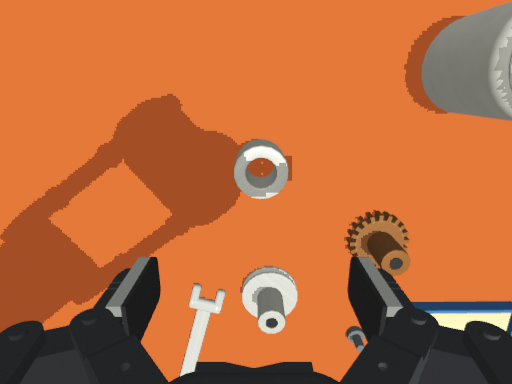

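The round sleeve is at (261,168), with no flats, so it is not the nut. Going down on it.

Emit:
servo_tool:
  series:
    - [0.04,0.03,-0.3,0,0,0,0]
    - [0.04,0.03,-0.6,0,0,0,0]
    - [0.04,0.03,-0.8,0,0,0,0]
    - [0.04,0.03,-0.8,0,0,0,0]

```text
time: 11.65
tool_pos: [0.4085, 0.3538, 0.059]
tcp_rot: [-2.231, -2.21, 0.016]
wrist_force: [-0.4, -0.6, 0.0]
width: 0.995
grip_force: 0.0
```

Emit:
servo_tool:
  series:
    - [0,0,-0.15,0,0,0,0]
    - [0,0,-0.3,0,0,0,0]
    - [0,0,-0.38,0,0,0,0]
    - [0,0,-0.38,0,0,0,0]
    - [0,0,-0.38,0,0,0,1]
    - [0,0,-0.38,0,0,0,1]
    - [0,0,-0.38,0,0,0,1]
    - [0,0,-0.38,0,0,0,1]
    - [0,0,-0.38,0,0,0,1]
    - [0,0,-0.38,0,0,0,1]

```text
time: 12.65
tool_pos: [0.4128, 0.3587, 0.0091]
tcp_rot: [2.229, 2.213, 0.004]
wrist_force: [0.0, -0.6, 5.6]
width: 0.578
grip_force: 61.6
```

Emit:
servo_tool:
  series:
    - [0,0,0.2,0,0,0,1]
    - [0,0,0.5,0,0,0,1]
    - [0.1,-0.1,0.65,0,0,0,1]
    - [0.3,-0.3,0.65,0,0,0,1]
    - [0.55,-0.53,0.65,0,0,0,1]
    - [0.76,-0.735,0.65,0,0,0,1]
    - [0.76,-0.735,0.65,0,0,0,1]

```text
time: 13.35
tool_pos: [0.5298, 0.2441, 0.1057]
tcp_rot: [2.232, 2.206, 0.004]
wrist_force: [-0.0, 0.8, -2.7]
width: 0.572
grip_force: 63.2
```

Emit:
servo_tool:
  series:
    - [0.25,-0.25,0,0,0,0,1]
    - [0.5,-0.5,0,0,0,0,1]
    - [0.76,-0.735,0,0,0,0,1]
    - [0.76,-0.735,0,0,0,0,1]
    - [0.76,-0.735,0,0,0,0,1]
    - [0.76,-0.735,0,0,0,0,1]

```text
time: 13.95
tool_pos: [0.6384, 0.138, 0.1041]
tcp_rot: [-2.228, -2.212, 0.002]
wrist_force: [-0.4, -0.0, -2.6]
width: 0.573
grip_force: 63.5
```

```bash
python3 -c "
from h import *
look('w5',[('sleeve_seat_floor',.01),('block_seat_floor',.01)])
print(bot.read_state()['width'],bot.read_state()['grip_force'])"
```

```text
(array([0.6384, 0.138 , 0.1041]), np.float64(-0.4), array([-0.002,  0.   , -1.   ]), 13.95)
mark sleeve_seat_floor 0.76 [260. 193.] [0.6428 0.1409]
trace sleeve_seat_floor 0.71 [258. 191.] [0.6415 0.1396] yaw -0.4 [np.float64(0.097), np.float64(0.113)]
trace block_seat_floor 0.71 [262. 302.] [0.6441 0.0412] yaw -0.4 [np.float64(0.107), np.float64(0.097)]
0.5727490562975438 63.5003225505352
```

View pics/w5.png

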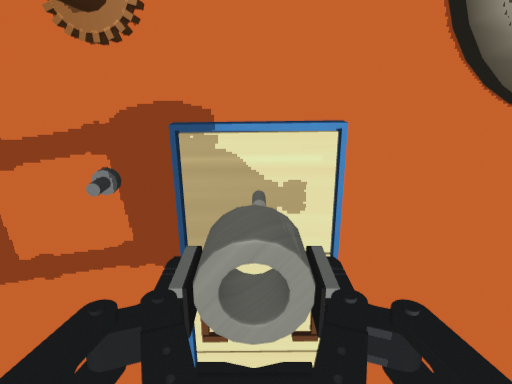

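The sleeve is upright over the pin, whose top shows at (259,195). Lowering it.

Emit:
servo_tool:
  series:
    - [0.023,0.007,-0.2,0,0,0,1]
    - [0.023,0.007,-0.38,0,0,0,1]
    - [0.023,0.007,-0.5,0,0,0,1]
    - [0.023,0.007,-0.565,0,0,0,1]
    - [0.023,0.007,-0.565,0,0,0,1]
    - [0.023,0.007,-0.565,0,0,0,0.22]
    - [0.023,0.007,-0.565,0,0,0,0.22]
    - [0.023,0.007,-0.565,0,0,0,0.22]
    - [0.023,0.007,-0.565,0,0,0,0.22]

```text
time: 15.1
tool_pos: [0.6436, 0.1384, 0.0204]
tcp_rot: [2.229, 2.213, 0.002]
wrist_force: [0.2, -0.2, 0.8]
width: 0.777
grip_force: 0.0
```

Emit:
servo_tool:
  series:
    - [0,0,0.25,0,0,0,0.2]
    - [0,0,0.55,0,0,0,0]
    - [0,0,0.9,0,0,0,0]
    - [0,0,1,0,0,0,0]
    - [0,0,1,0,0,0,0]

```text
time: 15.6
tool_pos: [0.6464, 0.1389, 0.1756]
tcp_rot: [2.226, 2.209, 0.013]
wrist_force: [1.6, 0.1, 0.3]
width: 1.002
grip_force: 0.0
```

```bash
python3 -c "
from h import *
look('w6',[('sleeve_mid',.03),('block_seat_floor',.01)])"
```

```text
(array([0.6464, 0.1389, 0.1756]), np.float64(-0.4), array([ 0.01 ,  0.002, -1.   ]), 15.6)
mark sleeve_mid 0.67 [249. 178.] [0.6433 0.1399]
trace sleeve_mid 0.58 [250. 180.] [0.6443 0.137 ] yaw 70.1 [np.float64(0.058), np.float64(0.051)]
mark block_seat_floor 0.84 [249. 265.] [0.6427 0.0393]
trace block_seat_floor 0.82 [248. 260.] [0.6415 0.0421] yaw -0.7 [np.float64(0.113), np.float64(0.099)]
trace block_seat_floor 0.41 [250. 334.] [ 0.6419 -0.0531] yaw -0.9 [np.float64(0.112), np.float64(0.092)]
```

View pics/w6.png

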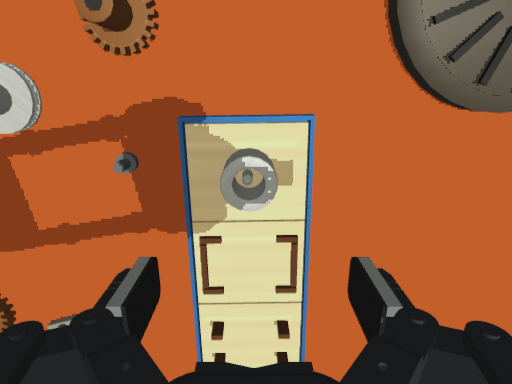

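The sleeve stands over the pin, visible inside the bore at (248,178). Now the shaft.

Emit:
servo_tool:
  series:
    - [-0.42,-0.83,0.1,0,0,-0.034,0]
    - [-0.42,-0.83,0.1,0,0,-0.034,0]
    - [-0.42,-0.83,0.1,0,0,-0.034,0]

```text
time: 16.15
tool_pos: [0.5777, 0.0123, 0.1824]
tcp_rot: [-2.342, -2.09, 0.006]
wrist_force: [0.7, -0.2, 0.1]
width: 0.999
grip_force: 0.0
```

Emit:
servo_tool:
  series:
    - [-0.42,-0.83,0,0,0,-0.034,0]
    - [-0.42,-0.83,0,0,0,-0.034,0]
    - [-0.42,-0.83,0,0,0,-0.034,0]

```text
time: 16.45
tool_pos: [0.5145, -0.1123, 0.1827]
tcp_rot: [-2.451, -1.961, 0.004]
wrist_force: [-0.0, -0.6, -0.6]
width: 1.002
grip_force: 0.0
```

Emit:
servo_tool:
  series:
    - [-0.42,-0.83,0,0,0,-0.034,0]
    - [-0.42,-0.83,0,0,0,-0.034,0]
    - [-0.42,-0.83,0,0,0,-0.034,0]

```text
time: 16.75
tool_pos: [0.4516, -0.2366, 0.1829]
tcp_rot: [-2.552, -1.827, 0.003]
wrist_force: [0.9, -0.6, -0.6]
width: 0.998
grip_force: 0.0
```

Emit:
servo_tool:
  series:
    - [-0.42,-0.83,0,0,0,-0.034,0]
    - [-0.42,-0.83,0,0,0,-0.034,0]
    - [-0.42,-0.83,0,0,0,-0.034,0]
    - [-0.42,-0.83,0,0,0,-0.034,0]
    - [-0.42,-0.83,0,0,0,-0.034,0]

```text
time: 17.25
tool_pos: [0.3899, -0.3595, 0.183]
tcp_rot: [-2.647, -1.685, 0.0]
wrist_force: [-0.1, 0.3, 0.5]
width: 1.001
grip_force: 0.0
```

```bash
python3 -c "
from h import *
look('w7',[('shaft_mid',.015)])"
```

```text
(array([ 0.3899, -0.3595,  0.183 ]), np.float64(-25.0), array([-0.002,  0.003, -1.   ]), 17.25)
mark shaft_mid 0.68 [256. 171.] [ 0.3928 -0.3585]
trace shaft_mid 0.58 [259. 172.] [ 0.3939 -0.3628] yaw 61.7 [np.float64(0.108), np.float64(0.03)]
```

View pics/w7.png

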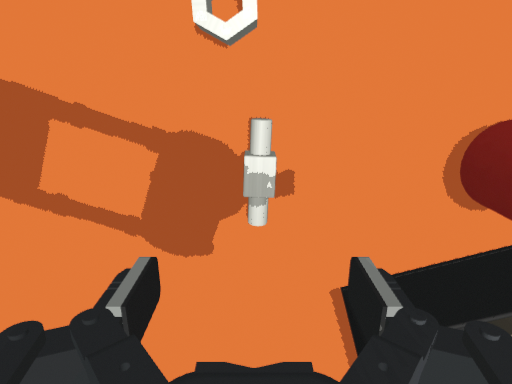

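The shaft runs from (261,119) to (258,225), with its collar top face centred at about (260,174).

```bash
python3 -c "
from h import *
a=ray('wrist',(261,121),.025);b=ray('wrist',(258,222),.025);d=a-b;print(np.degrees(np.arctan2(d[1],d[0])),(a+b)/2,np.hypot(*d),ray('wrist',(260,173),.03))"
```

```text
63.8174580587951 [ 0.39659395 -0.35918049] 0.09845869039245476 [ 0.39794589 -0.35732354]
```

Emit:
servo_tool:
  series:
    - [0.037,0.003,-0.3,0,0,-0.011,0]
    - [0.037,0.003,-0.6,0,0,-0.011,0]
    - [0.037,0.003,-0.8,0,0,-0.011,0]
    - [0.037,0.003,-0.8,0,0,-0.011,0]

```text
time: 17.8
tool_pos: [0.3939, -0.3543, 0.0596]
tcp_rot: [-2.666, -1.642, 0.004]
wrist_force: [0.0, 1.3, -0.0]
width: 1.003
grip_force: 0.0
```

Emit:
servo_tool:
  series:
    - [0,0,-0.15,0,0,0,0]
    - [0,0,-0.3,0,0,0,0]
    - [0,0,-0.4,0,0,0,0.2]
    - [0,0,-0.4,0,0,0,0.4]
    - [0,0,-0.4,0,0,0,1]
    - [0,0,-0.4,0,0,0,1]
    - [0,0,-0.4,0,0,0,1]
    - [0,0,-0.4,0,0,0,1]
    - [0,0,-0.4,0,0,0,1]
    - [0,0,-0.4,0,0,0,1]
    - [0,0,-0.4,0,0,0,1]

```text
time: 18.9
tool_pos: [0.3977, -0.3601, 0.0065]
tcp_rot: [2.675, 1.643, 0.001]
wrist_force: [-0.5, 2.6, 6.8]
width: 0.336
grip_force: 61.9
```

Emit:
servo_tool:
  series:
    - [0,0,0.2,0,0,0,1]
    - [0,0,0.5,0,0,0,1]
    - [0.1,0.12,0.65,0,0,-0.03,1]
    - [0.3,0.37,0.65,0,0,-0.07,1]
    - [0.543,0.675,0.65,0,0,-0.117,1]
    - [0.543,0.675,0.65,0,0,-0.117,1]

```text
time: 19.5
tool_pos: [0.4798, -0.2548, 0.1023]
tcp_rot: [-2.932, -1.125, -0.003]
wrist_force: [-0.8, -0.6, -5.2]
width: 0.335
grip_force: 61.0
```

Emit:
servo_tool:
  series:
    - [0.18,0.22,0,0,0,-0.04,1]
    - [0.36,0.45,0,0,0,-0.08,1]
    - [0.543,0.675,0,0,0,-0.117,1]
    - [0.543,0.675,0,0,0,-0.117,1]

```text
time: 19.9
tool_pos: [0.5623, -0.1526, 0.1021]
tcp_rot: [-3.087, -0.575, -0.004]
wrist_force: [-1.1, 0.1, -4.9]
width: 0.338
grip_force: 61.1
```

Emit:
servo_tool:
  series:
    - [0.18,0.22,0,0,0,-0.04,1]
    - [0.36,0.45,0,0,0,-0.08,1]
    - [0.543,0.675,0,0,0,-0.117,1]
    - [0.543,0.675,0,0,0,-0.117,1]
    - [0.543,0.675,0,0,0,-0.117,1]
    - [0.543,0.675,0,0,0,-0.117,1]

```text
time: 20.5
tool_pos: [0.6396, -0.0561, 0.1012]
tcp_rot: [3.141, -0.0, -0.004]
wrist_force: [-0.2, 0.9, -4.6]
width: 0.335
grip_force: 61.3
```

```bash
python3 -c "
from h import *
look('w8',[('shaft_seat_floor',.01),('block_seat_floor',.01),('gear_seat_floor',.01)])
print(bot.read_state()['width'],bot.read_state()['grip_force'])"
```

```text
(array([ 0.6396, -0.0561,  0.1012]), np.float64(-90.0), array([-0.002, -0.   , -1.   ]), 20.5)
mark block_seat_floor 0.56 [124. 194.] [0.6424 0.041 ]
trace block_seat_floor 0.77 [120. 189.] [0.6418 0.0445] yaw 179.7 [np.float64(0.097), np.float64(0.119)]
trace block_seat_floor 0.37 [254. 264.] [ 0.5726 -0.0564] yaw -1.9 [np.float64(0.191), np.float64(0.051)]
trace gear_seat_floor 0.76 [390. 188.] [ 0.6424 -0.1582] yaw 0.5 [np.float64(0.12), np.float64(0.098)]
0.3382703989328542 61.30108952522278
```

View pics/w8.png

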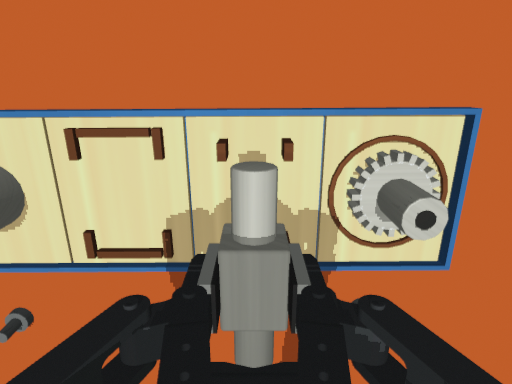

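The shaft lies along x over the forks; the far prongs are at (222,150) and (288,150). Checking its offset along x.

```bash
python3 -c "
from h import *
print(ray('wrist',(254,167),.119),ray('wrist',(221,142),.032),ray('wrist',(288,142),.032),ray('wrist',(255,227),.125),ray('wrist',(255,329),.125))"
```

```text
[ 0.69078672 -0.05640247] [ 0.68658684 -0.03502489] [ 0.68649113 -0.07853197] [ 0.66770858 -0.05675322] [ 0.6182082  -0.05670639]
```

Emit:
servo_tool:
  series:
    - [0.02,-0.003,-0.2,0,0,0,1]
    - [0.02,-0.003,-0.38,0,0,0,1]
    - [0.02,-0.003,-0.5,0,0,0,1]
    - [0.02,-0.003,-0.56,0,0,0,1]
    - [0.02,-0.003,-0.56,0,0,0,1]
    - [0.02,-0.003,-0.56,0,0,0,0.4]
    - [0.02,-0.003,-0.56,0,0,0,0.4]
    - [0.02,-0.003,-0.56,0,0,0,0.4]
    - [0.02,-0.003,-0.56,0,0,0,0.4]

```text
time: 21.75
tool_pos: [0.645, -0.056, 0.0194]
tcp_rot: [3.141, -0.001, 0.003]
wrist_force: [0.4, 0.4, 0.1]
width: 0.601
grip_force: 0.0
```

Emit:
servo_tool:
  series:
    - [0,0,0.25,0,0,0,0.4]
    - [0,0,0.55,0,0,0,0.2]
    - [0,0,0.9,0,0,0,0]
    - [0,0,1,0,0,0,0]
    - [0,0,1,0,0,0,0]

```text
time: 22.25
tool_pos: [0.6475, -0.0563, 0.1743]
tcp_rot: [3.14, -0.001, 0.016]
wrist_force: [-0.0, -0.3, -0.1]
width: 1.0
grip_force: 0.0
```

```bash
python3 -c "
from h import *
look('w9',[('shaft_mid',.025),('block_seat_floor',.01)])"
```

```text
(array([ 0.6475, -0.0563,  0.1743]), np.float64(-90.0), array([ 0.01 , -0.001, -1.   ]), 22.25)
mark shaft_mid 0.76 [251. 187.] [ 0.6399 -0.0541]
trace shaft_mid 0.73 [253. 185.] [ 0.6392 -0.0558] yaw -179.2 [np.float64(0.03), np.float64(0.108)]
mark block_seat_floor 0.73 [154. 180.] [0.6431 0.0399]
```

View pics/w9.png

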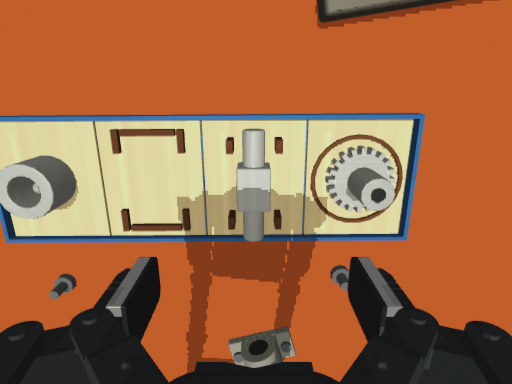

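The shaft is down between both forks, collar centred at (253,187). Now the block.

Emit:
servo_tool:
  series:
    - [-0.1,0,0.05,0,0,0.045,0]
    - [-0.2,0,0.05,0,0,0.09,0]
    - [-0.3,0,0.05,0,0,0.135,0]
    - [-0.4,0,0.05,0,0,0.18,0]
    - [-0.5,0,0.05,0,0,0.225,0]
    - [-0.6,0,0.05,0,0,0.26,0]
    - [-0.7,0,0.05,0,0,0.293,0]

```text
time: 23.2
tool_pos: [0.5371, -0.0557, 0.1736]
tcp_rot: [-2.81, -1.399, 0.005]
wrist_force: [0.9, 0.8, -0.1]
width: 1.001
grip_force: 0.0
```

Emit:
servo_tool:
  series:
    - [-0.1,0,0,0,0,0.045,0]
    - [-0.2,0,0,0,0,0.09,0]
    - [-0.3,0,0,0,0,0.135,0]
    - [-0.4,0,0,0,0,0.18,0]
    - [-0.5,0,0,0,0,0.225,0]
    - [-0.6,0,0,0,0,0.26,0]
    - [-0.7,-0.01,0,0,0,0.293,0]
    - [-0.7,-0.01,0,0,0,0.293,0]
    - [-0.7,-0.01,0,0,0,0.293,0]

```text
time: 24.1
tool_pos: [0.4336, -0.0573, 0.1748]
tcp_rot: [-1.906, -2.496, 0.001]
wrist_force: [0.5, 0.1, -0.5]
width: 0.998
grip_force: 0.0
```

```bash
python3 -c "
from h import *
look('w10',[('block_mid',.022)])"
```

```text
(array([ 0.4336, -0.0573,  0.1748]), np.float64(15.3), array([-0.001,  0.   , -1.   ]), 24.1)
mark block_mid 0.81 [262. 188.] [ 0.4435 -0.0653]
trace block_mid 0.79 [256. 182.] [ 0.4376 -0.0621] yaw -73.5 [np.float64(0.037), np.float64(0.069)]
```

View pics/w10.png

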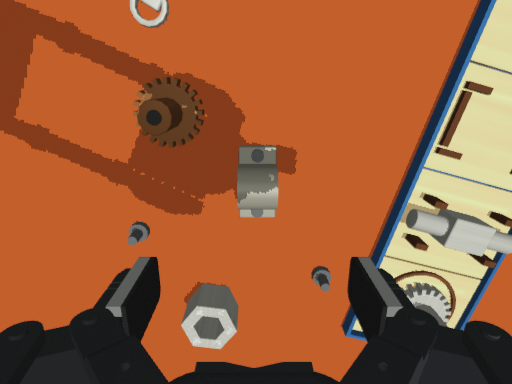

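The block spans (258,147)–(258,217), nicely aligned with the fingers.

```bash
python3 -c "
from h import *
a=ray('wrist',(257.5,147),.01);b=ray('wrist',(257.5,217),.01);d=a-b;print(np.degrees(np.arctan2(d[1],d[0])),(a+b)/2,np.hypot(*d))"
```

```text
105.53867742236156 [ 0.44081901 -0.06590277] 0.07112020768665538
```

Emit:
servo_tool:
  series:
    - [0.043,-0.045,-0.3,0,0,0,0]
    - [0.043,-0.045,-0.6,0,0,0,0]
    - [0.043,-0.045,-0.75,0,0,0,0]
    - [0.043,-0.045,-0.75,0,0,0,0]

```text
time: 24.65
tool_pos: [0.4371, -0.0634, 0.0594]
tcp_rot: [-1.899, -2.492, 0.006]
wrist_force: [-0.5, -0.3, 0.6]
width: 0.995
grip_force: 0.0
```

Emit:
servo_tool:
  series:
    - [0,0,-0.15,0,0,0,0]
    - [0,0,-0.3,0,0,0,0]
    - [0,0,-0.38,0,0,0,0.1]
    - [0,0,-0.38,0,0,0,0.3]
    - [0,0,-0.38,0,0,0,1]
    - [0,0,-0.38,0,0,0,1]
    - [0,0,-0.38,0,0,0,1]
    - [0,0,-0.38,0,0,0,1]
    - [0,0,-0.38,0,0,0,1]
    - [0,0,-0.38,0,0,0,1]
    - [0,0,-0.38,0,0,0,1]

```text
time: 25.75
tool_pos: [0.4418, -0.0645, 0.0078]
tcp_rot: [1.902, 2.498, 0.002]
wrist_force: [-1.1, -0.2, 6.5]
width: 0.413
grip_force: 62.0
```

Emit:
servo_tool:
  series:
    - [0,0,0.2,0,0,0,1]
    - [0,0,0.5,0,0,0,1]
    - [0.1,0.05,0.62,0,0,-0.04,1]
    - [0.2,0.1,0.62,0,0,-0.08,1]
    - [0.3,0.15,0.62,0,0,-0.125,1]
    - [0.4,0.2,0.62,0,0,-0.17,1]
    - [0.5,0.26,0.62,0,0,-0.215,1]
    - [0.6,0.32,0.62,0,0,-0.26,1]
    - [0.669,0.352,0.62,0,0,-0.293,1]

```text
time: 26.65
tool_pos: [0.541, -0.0106, 0.0986]
tcp_rot: [-2.818, -1.387, 0.001]
wrist_force: [-0.5, -1.3, -4.7]
width: 0.413
grip_force: 61.9
```

Emit:
servo_tool:
  series:
    - [0.1,0.05,0,0,0,-0.045,1]
    - [0.2,0.1,0,0,0,-0.09,1]
    - [0.3,0.15,0,0,0,-0.135,1]
    - [0.4,0.2,0,0,0,-0.18,1]
    - [0.5,0.26,0,0,0,-0.22,1]
    - [0.6,0.32,0,0,0,-0.26,1]
    - [0.669,0.352,0,0,0,-0.293,1]
    - [0.669,0.352,0,0,0,-0.293,1]
    - [0.669,0.352,0,0,0,-0.293,1]
    - [0.669,0.352,0,0,0,-0.293,1]

```text
time: 27.65
tool_pos: [0.6399, 0.0411, 0.0986]
tcp_rot: [3.141, 0.001, -0.003]
wrist_force: [1.0, 0.3, -5.4]
width: 0.414
grip_force: 61.9
```

```bash
python3 -c "
from h import *
look('w11',[('block_seat_floor',.01)])
print(bot.read_state()['width'],bot.read_state()['grip_force'])"
```

```text
(array([0.6399, 0.0411, 0.0986]), np.float64(-90.0), array([-0.002, -0.   , -1.   ]), 27.65)
mark block_seat_floor 0.88 [255. 195.] [0.6428 0.0404]
mark block_seat_floor 0.22 [390. 203.] [ 0.6366 -0.061 ]
trace block_seat_floor 0.98 [253. 186.] [0.647  0.0416] yaw -176.2 [np.float64(0.095), np.float64(0.106)]
0.4153091961631997 61.90462946891785
```

View pics/w11.png

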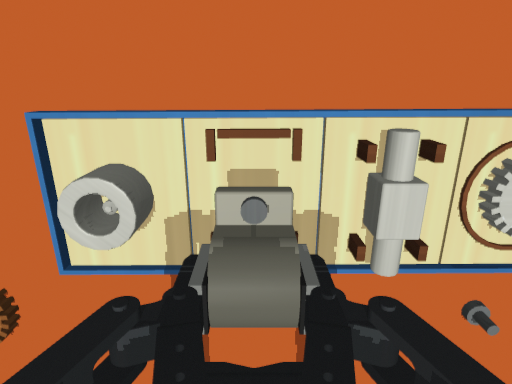

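The block is aligned over the fence; its foot's far edge is at (254,188), and the fence's far bar runs along row 133.

```bash
python3 -c "
from h import *
print(ray('wrist',(254,188),.101)-[.036,0],ray('wrist',(254,138),.013)-[.044,0],ray('wrist',(254,129),.016)-[.048,0])"
```

```text
[0.64132492 0.04091583] [0.64245094 0.04084684] [0.64499996 0.04084487]
```

Emit:
servo_tool:
  series:
    - [0.012,0,-0.2,0,0,0,1]
    - [0.012,0,-0.36,0,0,0,1]
    - [0.012,0,-0.48,0,0,0,1]
    - [0.012,0,-0.535,0,0,0,1]
    - [0.012,0,-0.535,0,0,0,1]
    - [0.012,0,-0.535,0,0,0,0.37]
    - [0.012,0,-0.535,0,0,0,0.37]
    - [0.012,0,-0.535,0,0,0,0.37]
    - [0.012,0,-0.535,0,0,0,0.37]

```text
time: 28.7
tool_pos: [0.6438, 0.0415, 0.02]
tcp_rot: [-3.142, 0.001, -0.003]
wrist_force: [-0.3, 0.7, 0.7]
width: 0.629
grip_force: 0.0
```

Emit:
servo_tool:
  series:
    - [0,0,0.25,0,0,0,0.37]
    - [0,0,0.55,0,0,0,0.3]
    - [0,0,0.9,0,0,0,0]
    - [0,0,1,0,0,0,0]
    - [0,0,1,0,0,0,0]

```text
time: 29.2
tool_pos: [0.6464, 0.0416, 0.1749]
tcp_rot: [-3.141, 0.001, -0.016]
wrist_force: [-0.4, -0.6, 0.1]
width: 0.998
grip_force: 0.0
```

```bash
python3 -c "
from h import *
look('w12',[])"
```

```text
(array([0.6464, 0.0416, 0.1749]), np.float64(-90.0), array([ 0.01,  0.  , -1.  ]), 29.2)
```

View pics/w12.png

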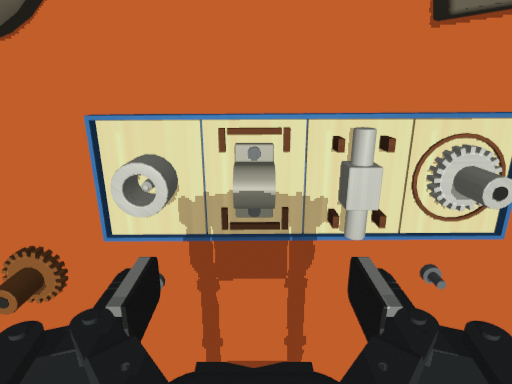

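All four parts are seated: sleeve (145,186) over its pin, block (254,185) inside the fence, shaft (360,185) between the forks and gear (465,180) in the rim. The gripper is clear, so I'm handing in.

```bash
python3 -c "
from workcell import bot
print(bot.finish_job())"
```

```text
the job is handed in; nothing more can be done
None
```

The gear, sleeve, shaft and block are each down in their own inserts in the blue tray, the pulley and nut were left alone, and the job was handed in at about 29 s (no verdict was returned).

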